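# Stop the tube-cutting jig and hold the tube down for sawing

### The arm

A 6-joint arm with a two-finger parallel gripper is mounted at the origin on the work surface. World frame = base frame: x ahead of the robot, y to its left, z up, the work surface at z = 0. Lengths are in m, angles in rad, forces in N, time in s.
With the tool pointing down it reaches from about 0.2 to 0.875 m from the base axis. Payload 3.4 kg.
Tool frame: the origin (TCP) lies between the finger pads; the fingertips stand 25 mm ahead of it and the grasp point (between the pads) lies 6 mm ahead of it (r.nose_length is the z of the fingertips in the tool frame, in m); z points along the fingers, y is the line along which they close (so a half turn about z gives the same grasp; the last joint's range is limited). The gripper opens to 94 mm and grips with 3 to 60 N. Pads are 16 mm wide; open, the fingers measure 119 mm over their backs; the gripper's body (75 mm by 177 mm) begins 78 mm behind the grasp point.
Start: joints at [-1.247, 0.276, 1.505, -0, 1.361, -0.121], TCP at [0.247, -0.519, 0.23] pointing down, gripper open.
Joint ranges: [-2.89, 2.89], [-0.75, 2.08], [0.22, 2.7], [-1.18, 4.32], [0.11, 2.71], [-2.7, 2.7]. Speed limits (rad/s): [2.57, 2.57, 3.14, 3.14, 3.14, 3.14].

### API

Orientations are given as a unit quaternion [w, x, y, z].
In Python, from plant import r, gripper_to, inverse_kinematics, vision, models, telemetry gives the robot as it stands. Calls block until the motion is done:
- r.move_to(position, orientation): joint-space move of the TCP to a pose.
- r.move_l(position, rot=None, vel=0.15, guard=None): straight line of the TCP; rot=None keeps the orientation; vel is the mean speed in m/s. With guard (N) it stops when the force on the tool has changed by that much, and returns True; else False.
- r.movej(angles): joint-space move.
- gripper_to(opening, f_grip=None): finger opening in m; f_grip is the grip in N (None keeps the last); returns when the fingers have stopped.
- r.hold(seconds).
- inverse_kinematics(position, orientation): joint angles nearest the present ones, or None.
- vision.snapshot(name): name is "side" or "top" or "wrist"; returns the picture (420x560x3 uint8, red, green, blue); there is no depth.
- vision.get_calibration(name): a dict with "fx", "fy", "cx", "cy" (pixels), "position" and "orientation" of the camera in the world. Camera axes: x right, y down, z forward; pixel columns grow to the right and rows downward; lengths in m; the calibration is good to about 2 mm. A picture is of the moment at which its call begins: read the wrist's pose just before it. get_calibration takes no time and is no camera call; for the wrist camera it gives the pose at the moment of the call.
A pose or a line that the arm cannot do raises r.PlanningError and nothing moves.
- r.sign_off(): hands the job in; it is judged then, once.
Trained networks look in the newest picture that a camera, given by its name, has taken for a name from the list of things; names that differ only in an ending like _2 or _b are one class to them, and where a whole thing is asked for, a point or a joint stands for the part that bears it (a point fixed in the world has none). Each returns a list of dicts, best first, with "score" (0 to 1); they miss things now and then, are a little off and sometimes report something else, mostly with a low value. They report only what shows in the picture. A call takes as long as a camera call. They do not tell look-alikes from the thing itself.
- models.boxes_of(thing, camera): "at" ([x, y, z] in m, in world coordinates, good to about 4 mm: the middle of the surface that is visible of it).
- models.regions_of(thing, camera): "pixels" (420x560 bool, what is visible of it).
- models.mark_of(thing, camera): "at" ([x, y, z] in m, in world coordinates, good to about 4 mm: a listed point, or the origin of a listed thing).
Readings, each from a call of its own:
- telemetry.current_t(): time.
- telemetry.current_joints(): joint angles.
- telemetry.current_dq(): joint speeds.
- telemetry.current_joint_efforts(): joint torques, N m.
- telemetry.current_ee_pos(): TCP position.
- telemetry.current_tool_rot(): TCP orientation.
- telemetry.current_wrist_force(): force on the tool from outside, world axes, zero at the start.
- telemetry.current_torque(): the same for the moment, N m.
- telemetry.current_opening(): finger opening in m.
- telemetry.current_finger_force(): force on a finger pad.
Only numpy, scipy, OpenCV 4.12 (cv2) and the standard library are available. Lean on these libraries where they do the work, as an engineer would, in place of code of your own. Each camera call takes 0.05 s, during which the arm holds its last target. There are 200 camera calls.

### The job

Get the tube-cutting jig ready for the saw: take the flat aluminium stop plate out of the wooden tool block, slide it upright into the wide cross slot of the steel V-block, fully home and about flush with the block's two sides, and let go of it. Then lay the thicker of the two brass tubes in the V, push its end up against the stop plate, and finish while still holding it: the tube pressed down firmly, as with a thumb, so that it bears on both faces of the V. Leave the other things on the bench where they are.

Things in the scene. Friction and masses are not known exactly. Their poses are not given: they have to be found in the camera images.
- jig: tube-cutting jig, fixed: plywood board 200 x 100 x 12 mm carrying a bright steel V-block 150 x 60 mm, top at z = 64 mm. Origin: centre of the board's underside. x runs along the V to the stop slot, z up. The 90 degree V is open at both ends, 34 mm wide at the top; its faces would meet at z = 47 mm. Cuts across it: stop slot 10 mm wide (x = 50 to 60 mm), saw kerf 2 mm (x = 28 mm)
- v_left: the half of the V-block at +y of the jig, with one face of the V; fixed to the jig, same origin and axes as the jig
- v_right: the half of the V-block at -y of the jig, with the other face of the V; fixed to the jig, same origin and axes as the jig
- stop_slot (a point): centre of the stop slot's floor, 26 mm above the bench and 38 mm below the block's top, axes as the jig. The slot is 10 mm wide along x, open at the top and at both sides of the block (60 mm long along y).
- seat (a point): where the centre of the thick tube comes to lie when it rests in the V against the stop plate: 75.3 mm above the bench on the V's middle plane, axes as the jig
- stop: stop plate: plain aluminium, 8 mm thick (its y), 60 wide (its x), 80 tall (its z), about 0.1 kg, small hole near a top corner; the lowest 5 mm taper to 4 mm thick. Origin: middle of its lower edge. At the start it stands upright in a tool block pocket 30 mm deep with 2 mm play on each face, its upper 50 mm sticking out. Either face may point to the jig's x.
- toolblock: hardwood tool block 90 (x) x 140 (y) x 45 mm, fixed, origin at the centre of its underside; pockets for the stop plate at y = -38 mm and for the scraper at y = +38 mm, both running along x
- rack: wooden rest, fixed, 86 (x) x 164 (y) mm, two notched end boards 12 mm thick, 40 mm tall and 62 mm apart inside, on an 8 mm base; origin at the centre of its underside. The two tubes lie along its x in notches at y = +45 and -45 mm, either way round.
- tube: the thicker brass tube: 40 mm outside diameter, 100 mm long, about 0.25 kg. Origin: centre of the tube, x along it (ends at x = +-50 mm). At the start it lies on the rest, its centre 46 mm above the bench. Its weight alone does not press it firmly in the V; a push of about 10 N straight down does. A sideways push takes load off one face.
- thin_tube: the thinner brass tube, 22 mm diameter, 100 mm long, on the other notches of the rest; origin at its centre. Not to be moved.
- scraper: flat steel scraper with a wooden grip, 97 mm tall, upright in the tool block's other pocket (top 112 mm above the bench); origin at the middle of its lower edge. Not to be moved.
- abrasive: dark abrasive block 45 x 65 x 30 mm; origin under its centre. Not to be moved.
- glue: small white glue bottle, 28 mm diameter, 85 mm tall; origin under its centre. Not to be moved.
- jar: clear lidded jar, 58 mm diameter, 30 mm tall; origin under its centre. Not to be moved.
- cap: round orange cap, 54 mm diameter, 14 mm tall; origin under its centre. Not to be moved.
- stick: flat sanding stick 22 x 210 x 8 mm; origin under its centre. Not to be moved.
Mind the look-alikes: they are no part of the job. What is shaped like the tube but blue or turquoise is not meant.

How it is judged:
By the outcome, as a careful person would: the job done as asked, in the order asked, and still so for the second after the job is handed in, while the arm keeps its last pose, push and grip.
It also fails if it takes over 72 s, if anything falls off the work surface, if the arm or the gripper's body presses on something with over 40 N, if the wrist force passes 120 N, or if a joint passes its speed limit or range.

## Working session

There is one attempt and no reset: what is moved stays moved. The work goes in short steps, each a Python script; the robot and the scene stay as the last script left them, time stands still between calls to the robot, and variables do not carry over. Pictures are saved under pics/ and viewed, at most 10 in all, crops included, and the job is handed in when it is done.

```bash
ls; mkdir -p pics
python3 - <<'E'
from plant import r, vision, models, telemetry
import cv2, numpy as np
for c in ["top","side"]:
    im=vision.snapshot(c); cv2.imwrite(f"pics/{c}0.png",im[:,:,::-1])
    k=vision.get_calibration(c); print(c,{a:np.round(b,4).tolist() for a,b in k.items()})
    for n in ["jig","stop_slot","seat","stop","toolblock","rack","tube","thin_tube"]+(["scraper","abrasive","glue","jar","cap","stick"] if c=="top" else []):
        print(n,[(np.round(d["at"],3).tolist(),round(d["score"],2)) for d in models.mark_of(n,c)[:4]])
print(telemetry.current_t())
E
```

```text
pics
top {'fx': 387.3265, 'fy': 387.3265, 'cx': 276.7114, 'cy': 209.4624, 'position': [0.3638, 0.0372, 0.9637], 'orientation': [-0.0771, 0.7086, -0.6971, 0.0773]}
jig [([0.556, 0.046, -0.001], 0.57), ([0.61, -0.307, 0.033], 0.2)]
stop_slot [([0.58, 0.087, 0.028], 0.83), ([0.74, -0.327, -0.001], 0.66)]
seat [([0.561, 0.042, 0.075], 0.87)]
stop [([0.514, 0.291, 0.017], 0.74), ([0.388, 0.183, -0.001], 0.3)]
toolblock [([0.516, 0.324, 0.001], 0.63)]
rack [([0.57, -0.317, 0.0], 0.92)]
tube [([0.516, -0.327, 0.046], 0.78), ([0.499, -0.153, 0.02], 0.59), ([0.352, -0.28, 0.023], 0.56)]
thin_tube [([0.609, -0.309, 0.035], 0.74), ([0.393, -0.156, 0.001], 0.51)]
scraper [([0.521, 0.364, 0.017], 0.72)]
abrasive [([0.391, -0.158, -0.001], 0.96)]
glue [([0.738, 0.117, -0.004], 0.73), ([0.58, 0.088, 0.03], 0.38)]
jar [([0.734, -0.098, -0.001], 0.66)]
cap [([0.388, 0.185, -0.002], 0.66), ([0.567, -0.32, -0.004], 0.49)]
stick [([0.741, -0.326, 0.001], 0.65), ([0.739, 0.117, -0.004], 0.57)]
side {'fx': 427.2123, 'fy': 427.2123, 'cx': 278.263, 'cy': 210.8286, 'position': [0.4497, 0.7786, 0.6666], 'orientation': [0.0383, -0.0665, 0.8972, -0.4348]}
jig [([0.56, 0.038, 0.0], 0.66)]
stop_slot [([0.576, 0.093, 0.026], 0.6)]
seat [([0.558, 0.04, 0.073], 0.59)]
stop [([0.513, 0.294, 0.008], 0.59)]
toolblock [([0.514, 0.328, 0.002], 0.63)]
rack [([0.566, -0.315, -0.002], 0.67)]
tube [([0.353, -0.278, 0.021], 0.97), ([0.496, -0.153, 0.024], 0.7), ([0.559, 0.038, -0.004], 0.66), ([0.516, -0.327, 0.043], 0.61)]
thin_tube []
1.2
```

View pics/top0.png

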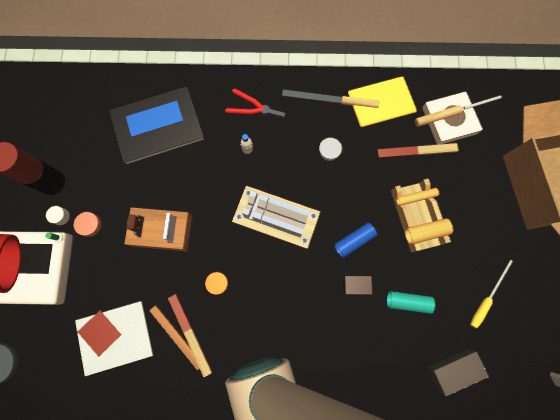

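View pics/side0.png

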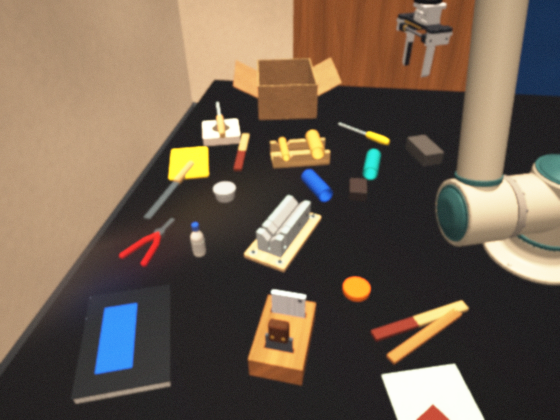

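The thick tube candidates in the top view are brass (430,232), blue (355,240) and turquoise (411,302). Only the brass one lies on the rack and has the right colour. The thinner brass tube is at (417,197). Next I'll take wrist views for precise poses.

```bash
cat > h.py <<'E'
from plant import r, gripper_to, inverse_kinematics, vision, models, telemetry as T
import cv2, numpy as np
from scipy.spatial.transform import Rotation as R
def quat(phi):
    """tool down, tool x axis (across the closing line) at angle phi; half turn free -> nearest joint 6"""
    out=[]
    for p in (phi,phi+np.pi):
        q=(R.from_euler('z',p)*R.from_euler('x',np.pi)).as_quat(); out.append(np.r_[q[3],q[:3]])
    return out
def best(pos,phi):
    c=[(q,inverse_kinematics(pos,q)) for q in quat(phi)]
    c=[(abs(j[5]),q) for q,j in c if j is not None]
    return min(c,key=lambda a:a[0])[1]
def rot(k):
    w=k["orientation"]; return R.from_quat([w[1],w[2],w[3],w[0]]).as_matrix()
def toworld(px,k,z):
    px=np.atleast_2d(px).astype(float)
    d=np.c_[(px[:,0]-k["cx"])/k["fx"],(px[:,1]-k["cy"])/k["fy"],np.ones(len(px))]@rot(k).T
    p=np.array(k["position"]); return p+d*((z-p[2])/d[:,2])[:,None]
def topix(P,k):
    c=(np.atleast_2d(P)-np.array(k["position"]))@rot(k)
    return np.c_[c[:,0]/c[:,2]*k["fx"]+k["cx"],c[:,1]/c[:,2]*k["fy"]+k["cy"]]
def snap(cam,name):
    k=vision.get_calibration(cam); im=vision.snapshot(cam); cv2.imwrite(f"pics/{name}.png",im[:,:,::-1]); return im,k
def rect(mask,k,z):
    """min-area rectangle, in world at height z, of a mask's biggest blob"""
    cs,_=cv2.findContours(mask.astype(np.uint8),cv2.RETR_EXTERNAL,cv2.CHAIN_APPROX_NONE)
    c=max(cs,key=cv2.contourArea)[:,0,:]
    w=toworld(c,k,z)[:,:2]
    (x,y),(a,b),t=cv2.minAreaRect((w*1000).astype(np.float32)); return np.round([x,y,a,b,t],1)
E
python3 - <<'E'
from h import *
np.set_printoptions(suppress=True,precision=4)
def look(name,pos,phi,things):
    r.move_to(pos,best(pos,phi)); r.hold(0.2)
    im,k=snap("wrist",name); print(name,"cam",np.array(k["position"]),rot(k)[:,2], T.current_ee_pos(),k["fx"])
    np.savez(f"pics/{name}.npz",im=im,**k)
    for t,z in things:
        m=models.mark_of(t,"wrist"); print(t,"mark",[(np.round(d["at"],4),round(d["score"],2)) for d in m[:3]])
        if z is not None:
            g=models.regions_of(t,"wrist")
            for d in g[:2]: print("   reg",round(d["score"],2),d["pixels"].sum(),rect(d["pixels"],k,z))
            if g: np.save(f"pics/{name}_{t}.npy",g[0]["pixels"])
look("w_jig",[0.54,0.03,0.33],np.radians(67),[("jig",.012),("v_left",.064),("v_right",.064),("stop_slot",None),("seat",None)])
look("w_tb",[0.50,0.30,0.33],np.radians(-5),[("toolblock",.045),("stop",.095)])
print(T.current_t())
a=cv2.imread("pics/w_jig.png");b=cv2.imread("pics/w_tb.png")
cv2.imwrite("pics/both.png",cv2.resize(np.vstack([a,b]),(400*1,600)))
E
```

```text
w_jig cam [0.5692 0.0971 0.4842] [-0.1003 -0.2375 -0.9662] [0.5401 0.0294 0.3299] 323.4439448652202
jig mark [(array([ 0.5565,  0.0422, -0.0041]), 0.75)]
   reg 0.61 9416 [558.1  40.  200.3 100.6  71. ]
   reg 0.56 1404 [ 569.8 -344.5   64.5   89.6   14.7]
v_left mark [(array([0.56  , 0.0403, 0.006 ]), 0.77)]
   reg 0.79 2291 [538.1  33.3 125.9  29.9  70.4]
v_right mark [(array([0.56  , 0.0429, 0.0015]), 0.7)]
   reg 0.7 2345 [568.5  23.  125.6  28.8  71.1]
stop_slot mark [(array([0.5763, 0.0931, 0.0274]), 0.94)]
seat mark [(array([0.5565, 0.0418, 0.0772]), 0.56)]
w_tb cam [0.4254 0.3047 0.4844] [ 0.2583 -0.0227 -0.9658] [0.5003 0.2993 0.33  ] 323.4439448652202
toolblock mark [(array([ 0.5161,  0.3263, -0.0002]), 0.65), (array([0.5227, 0.3671, 0.0185]), 0.18)]
   reg 0.56 5715 [515.5 326.1 139.9  94.4  86.1]
stop mark [(array([0.5149, 0.2893, 0.0196]), 0.74)]
   reg 0.87 368 [510.4 289.    9.7  66.8  84.4]
5.8083
```

Run:
```python
from h import *
def overlay(name,origin,yaw,polys,box):
    d=np.load(f"pics/{name}.npz"); k={a:d[a] for a in d}; im=cv2.resize(d["im"],None,fx=4,fy=4,interpolation=cv2.INTER_CUBIC)[:,:,::-1].copy()
    Rz=R.from_euler('z',yaw,degrees=True).as_matrix()
    c=[]
    for p in polys:
        q=topix(np.array(p)/1000@Rz.T+np.array(origin)/1000,k); c.append(q)
        cv2.polylines(im,[np.int32((q+.5)*4)],True,(0,0,255),1)
    c=np.vstack(c); lo=np.int32((c.min(0)-12)*4).clip(0); hi=np.int32((c.max(0)+12)*4)
    im=im[lo[1]:hi[1],lo[0]:hi[0]]; s=min(800/im.shape[1],300/im.shape[0]); print(name,lo/4,hi/4,s*4)
    return cv2.resize(im,None,fx=s,fy=s)
def rc(x0,x1,y0,y1,z): return [(x0,y0,z),(x1,y0,z),(x1,y1,z),(x0,y1,z)]
a=overlay("w_jig",(558.1,40,0),70.9,[rc(-100,100,-50,50,12),rc(-75,50,-30,-17,64),rc(-75,50,17,30,64),rc(60,75,17,30,64),rc(60,75,-30,-17,64)],None)
b=overlay("w_tb",(515.8,326.2,0),-4.5,[rc(-45,45,-70,70,45),rc(-32,32,-44,-32,45),rc(-30,30,-42,-34,95)],None)
W=max(a.shape[1],b.shape[1]); p=lambda i:cv2.copyMakeBorder(i,0,0,0,W-i.shape[1],cv2.BORDER_CONSTANT)
cv2.imwrite("pics/ov1.png",np.vstack([p(a),p(b)])[:600])
```

```text
w_jig [231.    74.25] [332.25 241.  ] 1.7991004497751124
w_tb [233.   141.25] [361.   230.25] 3.3707865168539324
```

View pics/ov1.png

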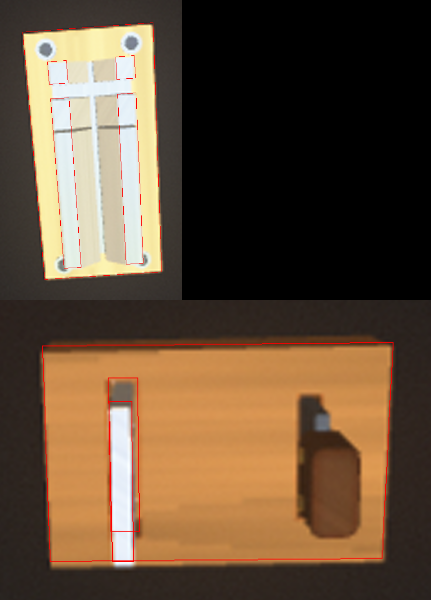

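Both overlays fit, so I trust the jig at (558.1, 40.0), yaw 70.9°, and the tool block at (515.8, 326.2), yaw -4.5°. In the crop the plate's top edge is at (122,405–566), about 1.7 mm toward +x from the pocket centre. Next I'll grasp it.

Run:
```python
from h import *
np.set_printoptions(suppress=True,precision=4)
a=np.radians(-4.8); b=np.radians(-19.1)
x,y=0.5143,0.2877
q0,q1=min(zip(quat(a),quat(b)),key=lambda c:abs(inverse_kinematics([x,y,.15],c[0])[5]))
gripper_to(0.04)
r.move_to([x,y,.16],q0); r.move_l([x,y,.083],vel=.1,guard=15)
print(T.current_ee_pos(),T.current_wrist_force())
gripper_to(0.0,f_grip=30); print("open",T.current_opening(),T.current_finger_force(),T.current_wrist_force(),T.current_ee_pos())
r.move_l([x,y,.185],vel=.1); print("lift",T.current_opening(),T.current_wrist_force())
J=np.array([.5581,.0400]); sl=J+.055*np.array([np.cos(np.radians(70.9)),np.sin(np.radians(70.9))]); print("slot",sl)
r.move_l([*sl,.185],rot=q1,vel=.15); r.move_l([*sl,.142],vel=.1); r.hold(.3)
print(T.current_ee_pos(),T.current_wrist_force(),T.current_opening(),T.current_t())
for c in("side","wrist"):
    im,k=snap(c,"hover_"+c); np.savez(f"pics/hover_{c}.npz",im=im,**k)
    for t in("stop","stop_slot"): print(c,t,[(d["at"],d["score"]) for d in models.mark_of(t,c)[:2]])
w=cv2.imread("pics/hover_wrist.png"); s=cv2.imread("pics/hover_side.png")
cv2.imwrite("pics/hover.png",np.hstack([cv2.resize(w,(400,300)),cv2.resize(s[150:300,190:390],(400,300))]))
```

```text
[0.5149 0.288  0.0837] [-0.1152 -0.373   0.0556]
open 0.007571650318561051 30.000194013118744 [-0.3078 -0.4442  0.9843] [0.5144 0.2877 0.0832]
lift 0.007785087197362203 [ 0.5116 -0.0388 -1.3445]
slot [0.5761 0.092 ]
[0.5765 0.092  0.1426] [-0.3534  0.4787 -1.37  ] 0.008085224028832714 12.5583
side stop [([0.5729, 0.0942, 0.0702], 0.61)]
side stop_slot [([0.5774, 0.0917, 0.0249], 0.6)]
wrist stop [([0.5739, 0.0896, 0.077], 0.8)]
wrist stop_slot [([0.5737, 0.0924, 0.0278], 0.68)]
```

View pics/hover.png

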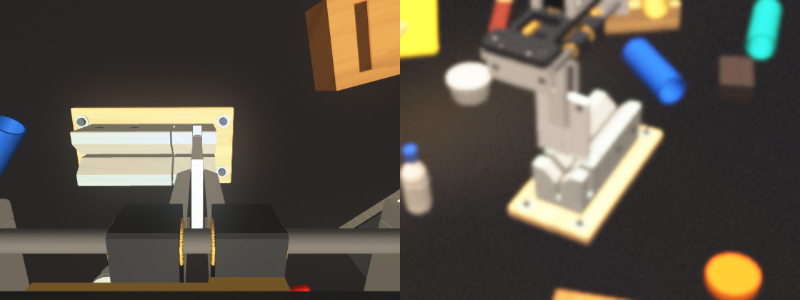

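The plate is held over the slot: in the wrist view it stands at (197,150) above the slot end of the V-block. Now I'll insert it under a force guard.

Run:
```python
from h import *
np.set_printoptions(suppress=True,precision=4)
p=np.array([.5761,.0920])
g=r.move_l([*p,.088],vel=.06,guard=12); print(g,T.current_ee_pos(),T.current_wrist_force(),T.current_opening()); 
r.hold(.3); print(T.current_ee_pos(),T.current_wrist_force(),T.current_torque(),T.current_t())
im,k=snap("wrist","ins"); m=models.mark_of("stop","wrist"); print([(d["at"],d["score"]) for d in m[:2]])
yaw=70.9; Rz=R.from_euler('z',yaw,degrees=True).as_matrix(); O=np.array([.5581,.04,0])
def rc(x0,x1,y0,y1,z): return [(x0,y0,z),(x1,y0,z),(x1,y1,z),(x0,y1,z)]
big=cv2.resize(im,None,fx=4,fy=4,interpolation=cv2.INTER_CUBIC)[:,:,::-1].copy()
c=[]
for P in [rc(-100,100,-50,50,12),rc(51,59,-30,30,106),rc(-75,50,-30,-17,64),rc(60,75,17,30,64)]:
    q=topix(np.array(P)/1000@Rz.T+O,k); c.append(q); cv2.polylines(big,[np.int32((q+.5)*4)],True,(0,0,255),1)
c=np.vstack(c); lo=np.int32((c.min(0)-10)*4).clip(0);hi=np.int32((c.max(0)+10)*4); big=big[lo[1]:hi[1],lo[0]:hi[0]]
s=min(800/big.shape[1],600/big.shape[0]); cv2.imwrite("pics/ins_ov.png",cv2.resize(big,None,fx=s,fy=s)); print(lo/4,s*4)
```

```text
True [0.5754 0.092  0.0937] [-0.4452  0.606   3.5608] 0.0077881141017676105
[0.5754 0.092  0.0937] [ 0.3107 -0.2806  3.9935] [-0.0536 -0.3016  0.0478] 13.9083
[([0.5761, 0.0922, 0.028], 0.75)]
[ 53.75 147.25] 2.7049873203719357
```

View pics/ins_ov.png

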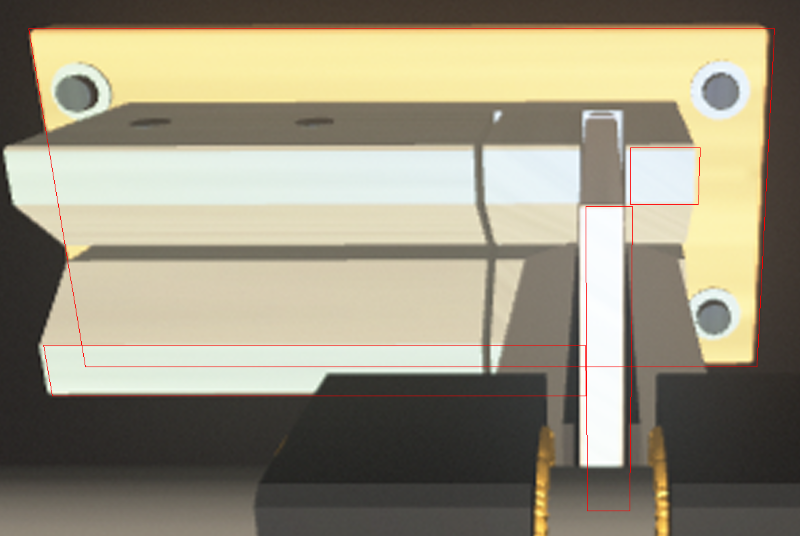

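The plate is home: TCP z is 93.7 mm against 94 expected. Its far top edge at (600,205) lies on the predicted flush line at y=206. I'll release it, then look over the rack.

Run:
```python
from h import *
np.set_printoptions(suppress=True,precision=4)
e=T.current_ee_pos(); gripper_to(0.05); r.move_l([e[0],e[1],.20],vel=.15)
print("t",T.current_t())
pos=[.56,-.29,.30]; r.move_to(pos,best(pos,np.radians(101))); r.hold(.2)
im,k=snap("wrist","rack"); np.savez("pics/rack.npz",im=im,**k); print(k["position"])
for t,z in [("tube",.046),("thin_tube",.035),("rack",.04)]:
    print(t,[(np.round(d["at"],4),round(d["score"],2)) for d in models.mark_of(t,"wrist")[:3]])
    for d in models.regions_of(t,"wrist")[:2]: print("   reg",round(d["score"],2),d["pixels"].sum(),rect(d["pixels"],k,z))
vision.snapshot("top"); print("stop",[(np.round(d["at"],4),round(d["score"],2)) for d in models.mark_of("stop","top")[:2]])
cv2.imwrite("pics/rackbig.png",cv2.resize(im[:,:,::-1],(800,600),interpolation=cv2.INTER_CUBIC)); print(T.current_t())
```

```text
t 15.675
[ 0.5457 -0.2165  0.4542]
tube [(array([ 0.3528, -0.2792,  0.0174]), 0.97), (array([ 0.5012, -0.1528,  0.0229]), 0.67), (array([ 0.5192, -0.3288,  0.0482]), 0.58)]
   reg 0.7 2487 [ 519.8 -328.3   42.3  110.4   14.3]
   reg 0.67 2760 [ 364.4 -280.8  102.9   42.5   83. ]
thin_tube [(array([ 0.6094, -0.3131,  0.0371]), 0.65), (array([ 0.7391, -0.3273,  0.0006]), 0.35)]
   reg 0.76 1236 [ 609.  -311.    22.6  104.    14.2]
rack [(array([ 0.7346, -0.097 , -0.0006]), 0.59), (array([ 0.5635, -0.3157,  0.0006]), 0.55)]
   reg 0.72 5013 [ 567.9 -313.    60.6   94.1   14.9]
stop [(array([0.5757, 0.0942, 0.0255]), 0.61), (array([0.5557, 0.0391, 0.001 ]), 0.61)]
17.7917
```

View pics/rackbig.png

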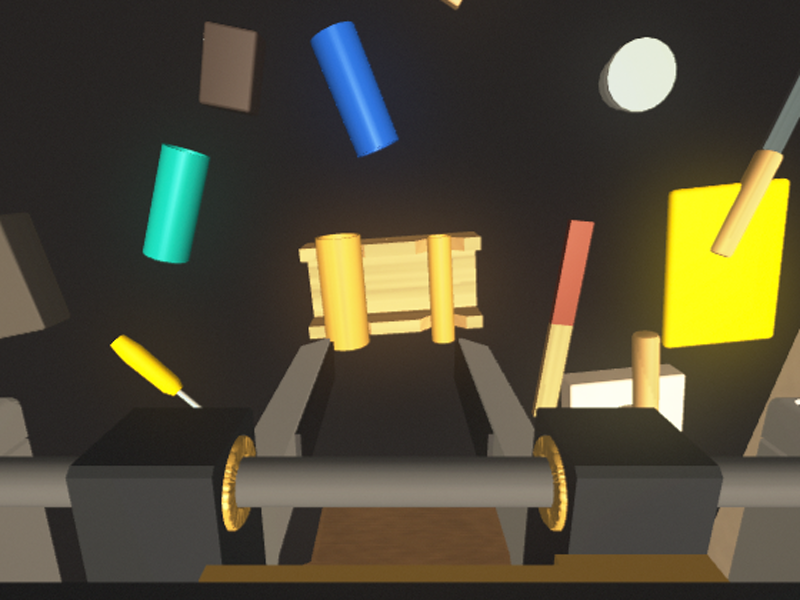

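Candidates here, in the 800x600 view, are the thick brass tube on the rack (342,290), the thin brass tube (440,288), the blue tube (355,88) and the turquoise tube (176,204). The one at (342,290) fits, being brass, about 40 mm thick and on the rack. I'll fit its pose by silhouette and confirm it in a crop.

Run:
```python
from h import *
from scipy.optimize import minimize
d=np.load("pics/rack.npz"); k={a:d[a] for a in d}; im=d["im"]
vision.snapshot("top")
hsv=cv2.cvtColor(im,cv2.COLOR_RGB2HSV)
# brass silhouette: saturated orange inside the rack neighbourhood
S=8; t=np.linspace(0,2*np.pi,60)
def hull(p,rad=.02,z=.046):
    a=p[2]; u=np.array([np.cos(a),np.sin(a),0]); v=np.array([-np.sin(a),np.cos(a),0]); w=np.array([0,0,1])
    P=np.vstack([np.array([p[0],p[1],z])+s*.05*u+rad*(np.cos(t)[:,None]*v+np.sin(t)[:,None]*w) for s in(-1,1)])
    return topix(P,k)
roi=(slice(150,260),slice(190,360))
mm=((hsv[...,0]>=10)&(hsv[...,0]<=24)&(hsv[...,1]>150)).astype(np.uint8)
M=np.zeros(mm.shape,np.uint8); M[160:248,218:262]=mm[160:248,218:262]
big=cv2.resize(M[roi].astype(np.float32),None,fx=S,fy=S,interpolation=cv2.INTER_LINEAR)>.5
def cost(p):
    q=(hull(p)-[190,150]+.5)*S; h=cv2.convexHull(q.astype(np.float32)); m=np.zeros(big.shape,np.uint8); cv2.fillConvexPoly(m,np.int32(h),1)
    return 1-(big&(m>0)).sum()/(big|(m>0)).sum()
x0=np.array([.5195,-.3285,np.radians(104.3)])
s=minimize(cost,x0,method="Nelder-Mead",options=dict(initial_simplex=[x0,x0+[.006,0,0],x0+[0,.006,0],x0+[0,0,.06]]))
print(s.x[:2],np.degrees(s.x[2]),s.fun)
o=cv2.resize(im[roi],None,fx=4,fy=4,interpolation=cv2.INTER_CUBIC)[:,:,::-1].copy()
h=cv2.convexHull(((hull(s.x)-[190,150]+.5)*4).astype(np.float32)); cv2.polylines(o,[np.int32(h)],True,(0,0,255),1)
cv2.imwrite("pics/tubefit.png",o)
```

```text
[ 0.52038969 -0.32646443] 105.1625504545494 0.5369557465540349
```

View pics/tubefit.png

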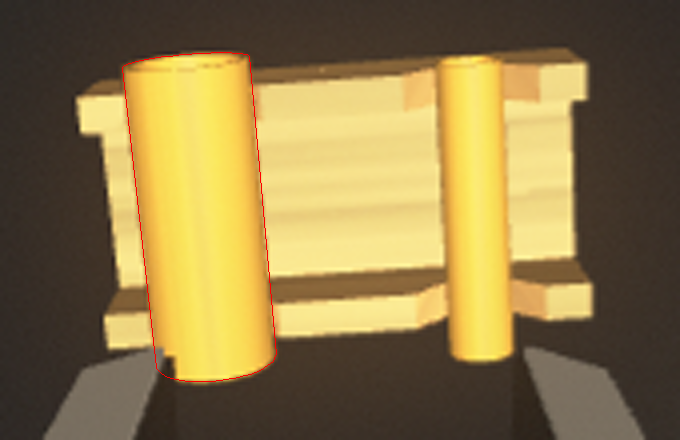

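The outline fits the thick brass tube: left and right edges at (140,200) and (262,200), with both ends matching. Its centre is (520.4, -326.5) mm and its yaw 105.2°. Next I'll grasp it and bring it over the V.

Run:
```python
from h import *
np.set_printoptions(suppress=True,precision=4)
x,y=.5204,-.3265; J=np.array([.5581,.04]); u=np.array([np.cos(np.radians(70.9)),np.sin(np.radians(70.9))])
tgt=J-.009*u
q0,q1=min(zip(quat(np.radians(105.2)),quat(np.radians(70.9))),key=lambda c:abs(inverse_kinematics([x,y,.15],c[0])[5])+abs(inverse_kinematics([*tgt,.18],c[1])[5]))
gripper_to(.062); r.move_to([x,y,.15],q0); print(r.move_l([x,y,.064],vel=.1,guard=10),T.current_ee_pos())
gripper_to(0.0,f_grip=40); print("open",T.current_opening(),T.current_finger_force(),T.current_wrist_force(),T.current_ee_pos())
r.move_l([x,y,.18],vel=.12); print("lift",T.current_opening(),T.current_wrist_force())
r.move_l([*tgt,.18],rot=q1,vel=.2); r.move_l([*tgt,.102],vel=.1); r.hold(.3)
print(T.current_ee_pos(),T.current_wrist_force(),T.current_torque(),T.current_opening(),T.current_t())
im,k=snap("side","place_side"); print([(np.round(d["at"],4),round(d["score"],2)) for d in models.mark_of("tube","side")[:3]])
w,_=snap("wrist","place_w")
cv2.imwrite("pics/place.png",np.hstack([cv2.resize(w[:,:,::-1],(400,300)),cv2.resize(im[150:300,190:390,::-1],(400,300))]))
```

```text
Traceback (most recent call last):
TypeError: 'NoneType' object is not subscriptable
```

Run:
```python
from h import *
np.set_printoptions(suppress=True,precision=4)
x,y=.5204,-.3265; J=np.array([.5581,.04]); u=np.array([np.cos(np.radians(70.9)),np.sin(np.radians(70.9))])
tgt=J-.009*u
def j6(p,q):
    j=inverse_kinematics(p,q); return 99 if j is None else abs(j[5])
q0,q1=min(zip(quat(np.radians(105.2)),quat(np.radians(70.9))),key=lambda c:max(j6([x,y,.15],c[0]),j6([*tgt,.18],c[1])))
print(j6([x,y,.15],q0),j6([*tgt,.18],q1))
gripper_to(.062); r.move_to([x,y,.15],q0); print(r.move_l([x,y,.064],vel=.1,guard=10),T.current_ee_pos())
gripper_to(0.0,f_grip=40); print("open",T.current_opening(),T.current_finger_force(),T.current_wrist_force(),T.current_ee_pos())
r.move_l([x,y,.18],vel=.12); print("lift",T.current_opening(),T.current_wrist_force())
r.move_l([*tgt,.18],rot=q1,vel=.2); r.move_l([*tgt,.102],vel=.1); r.hold(.3)
print(T.current_ee_pos(),T.current_wrist_force(),T.current_torque(),T.current_opening(),T.current_t())
im,k=snap("side","place_side"); print([(np.round(d["at"],4),round(d["score"],2)) for d in models.mark_of("tube","side")[:3]])
w,_=snap("wrist","place_w")
cv2.imwrite("pics/place.png",np.hstack([cv2.resize(w[:,:,::-1],(400,300)),cv2.resize(im[150:300,190:390,::-1],(400,300))]))
```

```text
0.9388224800522353 0.2648941097378801
False [ 0.521  -0.3269  0.0647]
open 0.03920568452780886 40.00049829483032 [-0.896   0.5831  1.7509] [ 0.5205 -0.3267  0.0644]
lift 0.038945350762995955 [ 0.6865 -0.3181 -2.6288]
[0.5554 0.0315 0.1025] [ 0.239   0.0147 -2.8201] [-0.0555 -0.02   -0.0192] 0.03889900397898703 24.75
[(array([ 0.3515, -0.2804,  0.021 ]), 0.92), (array([ 0.4985, -0.1519,  0.0242]), 0.78), (array([0.5517, 0.0291, 0.0839]), 0.59)]
```

View pics/place.png

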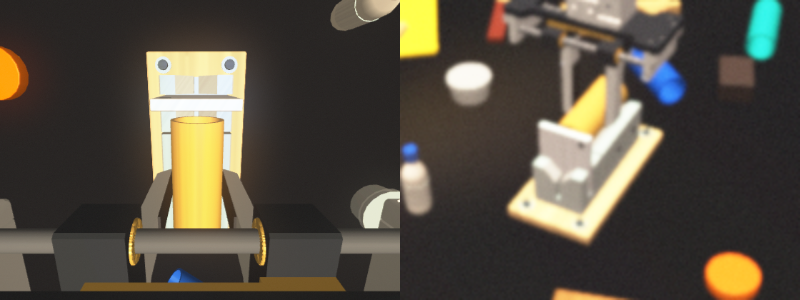

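The tube is over the V and aligned with it, end at (197,120), and the plate stands upright across the slot at (197,103). Next I'll lower it, push it to the stop and press.

Run:
```python
from h import *
np.set_printoptions(suppress=True,precision=4)
u=np.array([np.cos(np.radians(70.9)),np.sin(np.radians(70.9)),0]); v=np.array([-u[1],u[0],0]); O=np.array([.5581,.04,0])
def rep(s):
    f=np.array(T.current_wrist_force()); e=np.array(T.current_ee_pos())-O
    print(s,"jig xyz mm",np.round([e@u*1e3,e@v*1e3,e[2]*1e3],2),"F",np.round([f@u,f@v,f[2]],2),"M",np.round(T.current_torque(),2),round(T.current_t(),1),round(T.current_opening(),4))
p=O-.009*u; p[2]=0
rep("start")
print(r.move_l(p+[0,0,.086],vel=.03,guard=4)); r.hold(.2); rep("down")
z=T.current_ee_pos()[2]
q=O+.012*u; q[2]=z
print(r.move_l(q,vel=.03,guard=6)); r.hold(.2); rep("push")
```

```text
start jig xyz mm [ -8.98  -0.08 102.2 ] F [ 0.23 -0.06 -2.86] M [ 0.03 -0.06 -0.02] 24.9 0.0388
True
down jig xyz mm [-8.96  0.42 93.36] F [ 1.51 -0.98 -0.38] M [ 0.1  -0.17  0.07] 25.5 0.0393
True
push jig xyz mm [ 0.77  0.52 93.27] F [1.47 0.33 4.08] M [ 0.25 -0.14  0.1 ] 26.1 0.0393
```

Run:
```python
from h import *
np.set_printoptions(suppress=True,precision=4)
u=np.array([np.cos(np.radians(70.9)),np.sin(np.radians(70.9)),0]); v=np.array([-u[1],u[0],0]); O=np.array([.5581,.04,0])
def rep(s):
    F=[];
    f=np.array(T.current_wrist_force()); e=np.array(T.current_ee_pos())-O; f=np.array([f@u,f@v,f[2]])
    print(s,"mm",np.round([e@u*1e3,e@v*1e3,e[2]*1e3],2),"F",np.round(f,2),"M",np.round(T.current_torque(),2),round(T.current_t(),1),round(T.current_opening(),4)); return f
c=np.array(T.current_ee_pos()); f=rep("0")
for i in range(8):
    c=c+.0005*u; r.move_l(c,vel=.02,guard=25); r.hold(.15); f=rep("x")
    if f[0]<-4: break
for i in range(12):
    c=c-[0,0,.0005]; r.move_l(c,vel=.02,guard=25); r.hold(.15); f=rep("z")
    if f[2]>12: break
```

```text
0 mm [ 0.77  0.52 93.27] F [1.47 0.33 4.08] M [ 0.25 -0.14  0.1 ] 26.1 0.0393
x mm [ 0.89  0.49 93.28] F [-1.79 -0.45  3.98] M [-0.44  0.02  0.06] 26.5 0.0392
x mm [ 0.98  0.51 93.29] F [-5.99 -0.6   4.08] M [-0.99  0.15 -0.01] 26.9 0.0392
z mm [ 0.97  0.43 93.27] F [-5.12  0.96  6.53] M [-0.99  0.24  0.1 ] 27.3 0.0391
z mm [ 0.97  0.45 93.2 ] F [-5.69  1.01 10.19] M [-0.98  0.44  0.13] 27.7 0.0391
z mm [ 0.97  0.47 93.18] F [-6.35  2.03 12.23] M [-0.97  0.61  0.07] 28.1 0.0392
```

Run:
```python
from h import *
u=np.array([np.cos(np.radians(70.9)),np.sin(np.radians(70.9)),0]); v=np.array([-u[1],u[0],0]); O=np.array([.5581,.04,0])
def rep(s):
    f=np.array(T.current_wrist_force()); e=np.array(T.current_ee_pos())-O; f=np.array([f@u,f@v,f[2]])
    print(s,"mm",np.round([e@u*1e3,e@v*1e3,e[2]*1e3],2),"F",np.round(f,2),round(T.current_t(),1),round(T.current_opening(),4)); return f
# commanded pose after the last script: start pose (jig .77,.52,93.27) +1.0 mm x, -1.5 mm z
c=O+.00077*u+.00052*v+[0,0,.09327]+.001*u-[0,0,.0015]
c=c+.0003*v-[0,0,.0005]; r.move_l(c,vel=.02,guard=25); r.hold(.3); f=rep("adj")
if abs(f[1])>1: c=c+np.clip(f[1]*.00015,-.0005,.0005)*v; r.move_l(c,vel=.02,guard=25); r.hold(.3); rep("adj2")
r.hold(.7); rep("hold")
w,k=snap("wrist","end"); s,_=snap("side","end_s")
for t in("tube","stop"): print(t,[(np.round(d["at"],4),round(d["score"],2)) for d in models.mark_of(t,"wrist")[:3]])
cv2.imwrite("pics/endv.png",np.hstack([cv2.resize(w[:,:,::-1],(400,300)),cv2.resize(s[180:300,210:370,::-1],(400,300))]))
```

```text
adj mm [ 0.96  0.48 93.15] F [-5.95  1.26 14.74] 28.7 0.0392
adj2 mm [ 0.97  0.45 93.17] F [-6.31  1.96 15.15] 29.2 0.0394
hold mm [ 0.97  0.47 93.16] F [-5.74  0.99 15.13] 29.9 0.0392
tube [(array([0.5579, 0.0411, 0.0718]), 0.83)]
stop [(array([0.5727, 0.0901, 0.0277]), 0.72)]
```

View pics/endv.png

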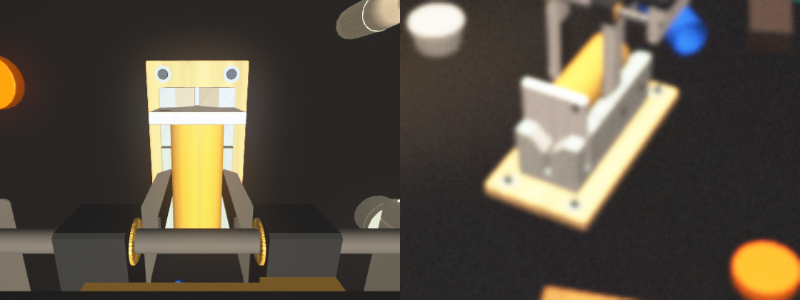

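The tube end meets the plate at (197,124), and the plate is upright in the slot and flush with the block's sides. The downward push is steady at 15 N with about 1 N sideways, so I'm handing it in.

```bash
python3 -c "
from plant import r
print(r.sign_off())"
```

```text
the job is handed in; nothing more can be done
None
```

I handed in the job at about 30 s: the stop plate is fully home and about flush in the slot, released, and the thick brass tube is still gripped in the V, its end against the plate and pressed down with about 15 N.

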